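# Tip a tote of sample bottles into the catch tray

### The arm

A 6-joint arm with a two-finger parallel gripper is mounted at the origin on the work surface. World frame = base frame: x ahead of the robot, y to its left, z up, the work surface at z = 0. Lengths are in m, angles in rad, forces in N, time in s.
With the tool pointing down it reaches from about 0.375 to 0.925 m from the base axis. Payload 5.7 kg.
Tool frame: the origin (TCP) lies midway between the tips of the shut fingers; the grasp point (between the pads) lies 19 mm behind it; z points along the fingers, y is the line along which they close (so a half turn about z gives the same grasp; the last joint's range is limited). The gripper opens to 88 mm and grips with 3 to 60 N. Pads are 20 mm wide; open, the fingers measure 115 mm over their backs; the gripper's body (75 mm by 178 mm) begins 61 mm behind the grasp point.
Start: joints at [1.025, 0.359, 1.51, -0, 1.272, -0.115], TCP at [0.251, 0.545, 0.223] pointing down, gripper open.
Joint ranges: [-2.97, 2.97], [-1.01, 2.36], [0.21, 2.38], [-0.96, 4.11], [0.2, 2.71], [-2.98, 2.98]. Speed limits (rad/s): [2.39, 2.39, 3.14, 3.14, 3.14, 3.14].

### API

Orientations are given as a unit quaternion [x, y, z, w].
In Python, from bench import move_ptp, servo_line, goto_joints, move_gripper, sleep, inverse_kinematics, capture, PlanningError, close_job, spot_in, silhouettes, current_clock, current_joint_pos, current_qvel, current_joint_torque, current_position, current_orientation, current_force, current_torque, current_finger_gap, current_grip_force gives the robot as it stands. Calls block until the motion is done:
- move_ptp(position, orientation): joint-space move of the TCP to a pose.
- servo_line(position, orientation=None, rate=0.15, contact_N=None): straight line of the TCP; orientation=None keeps the orientation; rate is the mean speed in m/s. With contact_N (N) it stops when the force on the tool has changed by that much, and returns True; else False.
- goto_joints(angles): joint-space move.
- move_gripper(opening): finger opening in m; the grip force is fixed at half the most; returns when the fingers have stopped.
- sleep(seconds).
- inverse_kinematics(position, orientation): joint angles nearest the present ones, or None.
- capture(name): name is "scene" or "top" or "wrist"; returns a dict with "image" (384x512x3 uint8, blue, green, red), "range_z" (384x512 float32, m along the optical axis (not along the pixel's ray), 0 where there is no reading), "intrinsics" (3x3 intrinsics, pixels), "k1" (the pictures are not rectified: a ray, as slopes to the right and down, at radius r is drawn at 1 + k1 r^2 times it, then the intrinsics apply), "R" (3x3) and "t" (3): a world point X has camera coordinates R X + t. Camera axes: x right, y down, z forward; pixel columns grow to the right and rows downward; lengths in m; the calibration is good to about 2 mm. A picture is of the moment at which its call begins.
A pose or a line that the arm cannot do raises PlanningError and nothing moves.
- close_job(): hands the job in; it is judged then, once.
Trained networks look in the newest picture that a camera, given by its name, has taken for a name from the list of things; names that differ only in an ending like _2 or _b are one class to them, and where a whole thing is asked for, a point or a joint stands for the part that bears it (a point fixed in the world has none). Each returns a list of dicts, best first, with "conf" (0 to 1); they miss things now and then, are a little off and sometimes report something else, mostly with a low value. They report only what shows in the picture. A call takes as long as a camera call. They do not tell look-alikes from the thing itself.
- spot_in(camera, query): "xy" ([column, row] in pixels, amid what is visible of it).
- silhouettes(camera, query): "region" (384x512 bool, what is visible of it) and "xy" ([column, row] in pixels, amid what is visible of it).
Readings, each from a call of its own:
- current_clock(): time.
- current_joint_pos(): joint angles.
- current_qvel(): joint speeds.
- current_joint_torque(): joint torques, N m.
- current_position(): TCP position.
- current_orientation(): TCP orientation.
- current_force(): force on the tool from outside, world axes, zero at the start.
- current_torque(): the same for the moment, N m.
- current_finger_gap(): finger opening in m.
- current_grip_force(): force on a finger pad.
Only numpy, scipy, OpenCV 4.12 (cv2) and the standard library are available. Lean on these libraries where they do the work, as an engineer would, in place of code of your own. Each camera call takes 0.05 s, during which the arm holds its last target. There are 200 camera calls.

### The job

Empty the blue tote of bottles into the aluminium tray: first slide the tray up snug and square against the low end of the tipping stand's chute, then slide the tote, still upright, along the platform until it sits flat against the black stop, and then tip it over the stop so that it lies on its side on the chute and all three bottles roll out into the tray. Do it by pushing: do not lift the tote off the stand and do not touch the bottles. Leave the tote lying on the chute and the tray in place, and leave the reagent bottle, beaker and jar alone.

Things in the scene. Friction and masses are not known exactly. Their poses are not given: they have to be found in the camera images.
- stand: Fixed tipping stand, white platform on blue sides. Origin on the table, below the working face of the black stop, half-way across; x points the way the tote is pushed and tipped, y across, z up. Platform: flat, top at z = 85 mm, from x = -205 to 0, 160 wide, no side walls.
- stop_top (a point): Middle of the top edge of the stop's working face, 97 mm above the table, axes as the stand's. Black rubber stop, upright face 12 mm high above the platform, 12 thick, 148 wide. Beyond it (12 mm on, level with its top) the steel chute begins.
- chute_end (a point): Middle of the chute's low edge: 120 mm beyond the stop's face, 62 mm above the table, axes as the stand's. The steel chute slopes 18 degrees, with blue side rails 25 mm high, 148 mm apart. Its upright end face below this edge goes down to the table.
- tray: Loose aluminium catch tray on the table, 0.9 kg, 150 (x) by 158 (y) mm, origin at the centre of its underside, axes as the stand's when square. Floor 5 mm, walls 4 mm; wall at -x (to the chute) 40 mm high, others 70. Starts 35 to 65 mm away from the chute's end face, a little askew; against it, its origin is at x = 195 in the stand's frame.
- tote_center (a point): Centre (52 mm above its underside) of the loose blue tote on the platform: open-topped box, outside 88 (x) by 110 (y) by 104 (z) mm, walls and floor 4. Axes as the stand's when square, z to its mouth. Starts upright, a little askew, 45 to 85 mm short of the stop; against the stop this point is at x = -44 in the stand's frame.
- tote: The same tote, centre of its underside. About 0.3 kg, plus 0.27 kg of bottles. Pushed high up it may topple before the stop: slide it by pushing low (30 mm above the platform), tip it by pushing high (80 mm up). Held by the stop it overbalances by itself somewhere past 40 degrees of lean and falls on to the chute, where friction keeps it.
- bottle0_center (a point): White capped bottle, cream paper band, lying in the tote along the tote's y: white body 36 mm diameter, orange cap 28 mm diameter at the +y end, 85 mm long over all, about 90 g, rolls freely. Point at mid-length on its axis, which is its own y.
- bottle1_center (a point): White capped bottle, pale blue band, lying in the tote along the tote's y: white body 36 mm diameter, orange cap 28 mm diameter at the +y end, 85 mm long over all, about 90 g, rolls freely. Point at mid-length on its axis, which is its own y.
- bottle2_center (a point): White capped bottle, yellow band, lying in the tote along the tote's y: white body 36 mm diameter, orange cap 28 mm diameter at the +y end, 85 mm long over all, about 90 g, rolls freely. Point at mid-length on its axis, which is its own y.
- bottle0: The bottle with the cream band, same point.
- bottle1: The bottle with the pale blue band, same point.
- bottle2: The bottle with the yellow band, same point.
- reagent: Bystander: amber reagent bottle with orange cap, 60 mm diameter, 85 high; origin under its centre.
- beaker: Bystander: glass beaker, 70 mm diameter, 85 high; origin under its centre.
- jar: Bystander: white jar, 68 mm diameter, 75 high; origin under its centre.
Mind the look-alikes: they are no part of the job. What is meant by the tray is not orange or yellow, and is the larger of those in its own colour.

How it is judged:
By the outcome, as a careful person would: the job done as asked, in the order asked, and still so for the second after the job is handed in, with the robot touching nothing.
It also fails if it takes over 67 s, if anything falls off the work surface, if the arm or the gripper's body presses on something with over 40 N, if the wrist force passes 120 N, or if a joint passes its speed limit or range.

## Working session

There is one attempt and no reset: what is moved stays moved. The work goes in short steps, each a Python script; the robot and the scene stay as the last script left them, time stands still between calls to the robot, and variables do not carry over. Pictures are saved under pics/ and viewed, at most 10 in all, crops included, and the job is handed in when it is done.

```bash
ls; mkdir -p pics; python3 - <<'E'
from bench import *
import cv2, numpy as np
a=capture("scene");b=capture("top")
np.savez("pics/c0.npz",**{k+n:np.array(v) for n,c in (("s",a),("t",b)) for k,v in c.items()})
cv2.imwrite("pics/s0.png",a["image"]);cv2.imwrite("pics/t0.png",b["image"])
for n in("scene","top"):
  for q in("stand","tray","tote","bottle0","reagent","beaker","jar"):
    print(n,q,[(np.round(d["xy"]),round(d["conf"],2)) for d in spot_in(n,q)])
print(current_clock())
E
```

```text
pics
scene stand [(array([246., 184.]), 0.72)]
scene tray [(array([358., 341.]), 0.74), (array([273., 306.]), 0.73), (array([310., 236.]), 0.65)]
scene tote [(array([219., 141.]), 0.66)]
scene bottle0 [(array([215., 136.]), 0.37)]
scene reagent [(array([228., 274.]), 0.91)]
scene beaker [(array([189., 241.]), 0.64)]
scene jar [(array([155., 163.]), 0.81)]
top stand [(array([290., 217.]), 0.95)]
top tray [(array([118., 141.]), 0.84), (array([197., 202.]), 0.82), (array([112., 275.]), 0.81), (array([186., 133.]), 0.58)]
top tote [(array([359., 219.]), 0.7)]
top bottle0 [(array([345., 219.]), 0.73), (array([333., 219.]), 0.6), (array([351., 223.]), 0.57), (array([292., 216.]), 0.45)]
top reagent [(array([240., 124.]), 0.69), (array([346., 219.]), 0.47)]
top beaker [(array([286., 121.]), 0.71)]
top jar [(array([394., 179.]), 0.61)]
0.8
```

```bash
python3 -c "
import cv2,numpy as np
a=cv2.imread('pics/s0.png');b=cv2.imread('pics/t0.png')
cv2.imwrite('pics/both0.png',cv2.resize(np.vstack([a,b]),(800,1200))[:, :][0:1200])
"
```

```text
(no output)
```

View pics/s0.png

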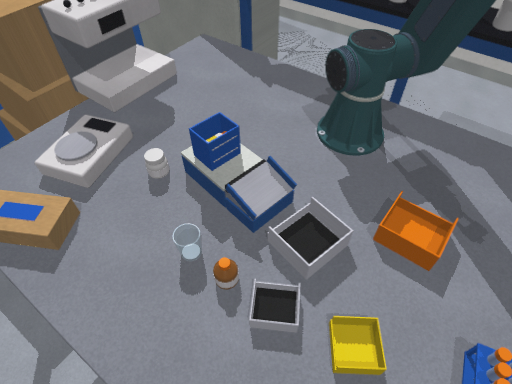

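View pics/t0.png

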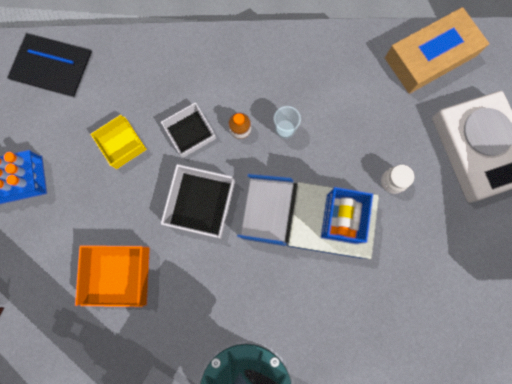

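The scene view shows the stand with the blue tote at (217,140), the grey tray at (310,237) and the robot behind. In the top view the stand is at (300,215), the stop at about (292,215), the tote at (348,216), and the larger aluminium tray at (198,202). The smaller grey tray at (188,130) is the look-alike. The stand's x axis points left in that image.

```bash
cat > h.py <<'E'
from bench import *
import cv2, numpy as np
def cloud(c):
    K=c["intrinsics"];h,w=c["range_z"].shape
    u,v=np.meshgrid(np.arange(w),np.arange(h))
    dist=np.array([c["k1"],0,0,0,0],float)
    n=cv2.undistortPoints(np.stack([u,v],-1).reshape(-1,1,2).astype(float),np.array(K,float),dist).reshape(h,w,2)
    z=c["range_z"];P=np.dstack([n[...,0]*z,n[...,1]*z,z])
    X=(P-c["t"])@c["R"]; X[z==0]=np.nan
    return X
def rect(P):
    r=cv2.minAreaRect((P[:,:2]*1000).astype(np.float32)); return np.round(r[0],1),np.round(r[1],1),round(r[2],1)
def near(X,uv,r):
    m=np.zeros(X.shape[:2],np.uint8);cv2.circle(m,tuple(int(i) for i in uv),r,1,-1);return m>0
E
python3 - <<'E'
from h import *
d=np.load("pics/c0.npz")
c={k:d[k+"t"] for k in("image","range_z","intrinsics","k1","R","t")}
X=cloud(c);z=X[...,2]
print("cam",-c["R"].T@c["t"], "table z",np.nanmedian(z[300:330,300:330]))
def sel(uv,r,lo,hi):
    m=near(X,uv,r)&(z>lo)&(z<hi); m=cv2.morphologyEx(m.astype(np.uint8),cv2.MORPH_OPEN,np.ones((2,2),np.uint8))>0
    return X[m]
for n,uv,r,lo,hi in [("plat",(333,220),65,.079,.091),("stand+",(300,217),90,.05,.16),("tote rim",(348,216),40,.18,.2),("tray rim",(198,202),50,.06,.08),("tray all",(198,202),50,.03,.08)]:
    P=sel(uv,r,lo,hi);print(n,len(P),rect(P),P[:,2].mean())
# stop: dark pixels
g=c["image"].max(2);m=near(X,(292,217),45)&(g<70)&(z>.08)&(z<.11)&(np.abs(np.indices(z.shape)[1]-293)<15)
print("stop",m.sum(),rect(X[m]),np.median(z[m]))
for n,uv in [("reag",(240,124)),("beak",(286,121)),("jar",(398,179))]:
    P=sel(uv,20,.03,.12);print(n,rect(P))
np.set_printoptions(precision=3,suppress=True,linewidth=200)
print((X[217,235:380:5]))
E
```

```text
cam [ 0.33334735 -0.04156606  1.04661629] table z -0.0009104243805209178
plat 3474 (array([ 433.8, -215.1]), array([280.6, 170.6]), 79.2) nan
stand+ 7895 (array([ 421.8, -179.4]), array([367.9, 370.9]), 51.7) nan
tote rim 403 (array([ 429.3, -260. ]), array([115.3, 128.1]), 79.3) 0.16197966610733927
tray rim 361 (array([460.1,  93.7]), array([213.6, 156.2]), 69.0) nan
tray all 800 (array([nan, nan]), array([0., 0.]), 0.0) nan
stop 170 (array([ 442.3, -119.8]), array([  7.7, 147.3]), 79.5) 0.09606654510125576
reag (array([686.1,  -2.9]), array([28.8, 69.1]), 37.1)
beak (array([ 691.2, -130.8]), array([66.4, 92.1]), 24.3)
jar (array([ 529.8, -423.5]), array([60.7, 99.8]), 7.8)
[[ 0.443  0.023 -0.   ]
 [ 0.443  0.01  -0.002]
 [ 0.436 -0.006  0.063]
 [ 0.436 -0.019  0.063]
 [ 0.435 -0.031  0.068]
 [ 0.434 -0.044  0.075]
 [ 0.433 -0.056  0.077]
 [ 0.433 -0.069  0.082]
 [ 0.432 -0.081  0.089]
 [ 0.432 -0.093  0.087]
 [ 0.431 -0.105  0.091]
 [ 0.43  -0.117  0.095]
 [ 0.431 -0.13   0.086]
 [ 0.431 -0.143  0.082]
 [ 0.431 -0.155  0.084]
 [ 0.43  -0.167  0.088]
 [ 0.43  -0.181  0.081]
 [ 0.43  -0.192  0.084]
 [ 0.426 -0.199  0.118]
 [ 0.419 -0.198  0.188]
 [ 0.425 -0.222  0.124]
 [ 0.423 -0.229  0.146]
 [ 0.422 -0.24   0.152]
 [ 0.422 -0.252  0.149]
 [ 0.424 -0.269  0.124]
 [ 0.425 -0.284  0.114]
 [ 0.42  -0.282  0.165]
 [ 0.427 -0.316  0.087]
 [ 0.427 -0.33   0.082]]
```

```bash
cat >> h.py <<'E'
from scipy.optimize import minimize
def proj(c,P):
    p,_=cv2.projectPoints(np.asarray(P,float),cv2.Rodrigues(np.array(c["R"],float))[0],np.array(c["t"],float),np.array(c["intrinsics"],float),np.array([c["k1"],0,0,0,0],float))
    return p.reshape(-1,2)
def place(L,x,y,a):
    L=np.asarray(L,float);ca,sa=np.cos(a),np.sin(a)
    return np.c_[x+ca*L[:,0]-sa*L[:,1],y+sa*L[:,0]+ca*L[:,1],L[:,2]]
def fit(c,mask,L,p0):
    """pose x,y,yaw whose projected hull best covers mask"""
    m=(mask>0).astype(np.float32)
    def cost(p):
        h=cv2.convexHull(proj(c,place(L,p[0],p[1],p[2])).astype(np.float32))
        big=np.zeros((384,512),np.uint8)
        im=np.zeros((384*4,512*4),np.uint8);cv2.fillConvexPoly(im,np.round(h*4*16+1.5*16).astype(np.int32),255,cv2.LINE_AA,4)
        im=cv2.resize(im,(512,384),interpolation=cv2.INTER_AREA)/255.
        return 1-np.minimum(im,m).sum()/np.maximum(im,m).sum()
    s=np.array([p0+d for d in np.vstack([np.zeros(3),np.diag([.01,.01,.08])])])
    r=minimize(cost,p0,method="Nelder-Mead",options=dict(initial_simplex=s,xatol=1e-4,fatol=1e-5))
    return r.x,r.fun
def box(x0,x1,y0,y1,z0,z1): return [(x,y,z) for x in(x0,x1) for y in(y0,y1) for z in(z0,z1)]
TOTE=box(-.044,.044,-.055,.055,.085,.189)
TRAY=[(x,y,z) for x in(-.075,.075) for y in(-.079,.079) for z in(0,.04 if x<0 else .07)]+[(-.071,-.079,.07),(-.071,.079,.07)]
PLAT=box(-.205,0,-.08,.08,.085,.085)
STAND=box(-.205,0,-.08,.08,0,.085)+box(0,.012,-.074,.074,0.085,.097)+box(.012,.12,-.078,.078,0,.062)+[(.012,s*.078,.12) for s in(1,-1)]+[(.12,s*.078,.087) for s in(1,-1)]
def seg(c,cam,q,uv):
    r=[d for d in silhouettes(cam,q)]
    r=min(r,key=lambda d:np.hypot(*(np.array(d["xy"])-uv)));return r["region"]
E
python3 - <<'E'
from h import *
np.set_printoptions(precision=4,suppress=True)
c=capture("top");a0=np.radians(79.4)
mt=seg(c,"top","tote",(348,216));mr=seg(c,"top","tray",(198,202));ms=seg(c,"top","stand",(300,217))
hsv=cv2.cvtColor(c["image"],cv2.COLOR_BGR2HSV)
ii=np.indices(mt.shape)
w=((hsv[...,1]<50)&(hsv[...,2]>165)&(ii[1]>288)&(ii[1]<385)&(ii[0]>175)&(ii[0]<265)).astype(np.uint8)
w=cv2.morphologyEx(w,cv2.MORPH_OPEN,np.ones((3,3),np.uint8))
hull=cv2.convexHull(np.argwhere(w)[:,::-1].astype(np.int32));hm=np.zeros_like(w);cv2.fillConvexPoly(hm,hull,1)
st,e=fit(c,hm,PLAT,[.442,-.117,a0]);print("plat",st,np.degrees(st[2]),e)
s2,e=fit(c,ms|mt,STAND,st);print("stand(sil)",s2,np.degrees(s2[2]),e)
to,e=fit(c,mt,TOTE,[.425,-.25,a0]);print("tote",to,np.degrees(to[2]),e)
tr,e=fit(c,mr,TRAY,[.46,.09,a0]);print("tray",tr,np.degrees(tr[2]),e)
im=c["image"].copy()
for p,L,col in((st,PLAT,(0,0,255)),(s2,STAND,(0,255,255)),(to,TOTE,(0,255,0)),(tr,TRAY,(255,0,255))):
    h=cv2.convexHull(proj(c,place(L,*p)).astype(np.float32)).astype(int);cv2.polylines(im,[h],True,col,1)
cv2.imwrite("pics/fit0.png",cv2.resize(im[90:320,60:420],(800,511)))
def loc(p): 
    d=np.array(p[:2])-s2[:2];ca,sa=np.cos(s2[2]),np.sin(s2[2]);return ca*d[0]+sa*d[1],-sa*d[0]+ca*d[1],np.degrees(p[2]-s2[2])
print(np.array(loc(to)),np.array(loc(tr)))
E
```

```text
plat [ 0.439  -0.1243  1.3995] 80.18604982181417 0.06900012025261337
stand(sil) [ 0.4418 -0.1239  1.3891] 79.58938448732052 0.16908946428388982
tote [ 0.424  -0.2425  1.3801] 79.0764128668094 0.4801927417012216
tray [0.4801 0.1147 1.3295] 76.17723606076069 0.02034559503361477
[-0.1198 -0.0039 -0.513 ] [ 0.2416  0.0054 -3.4121]
```

View pics/fit0.png

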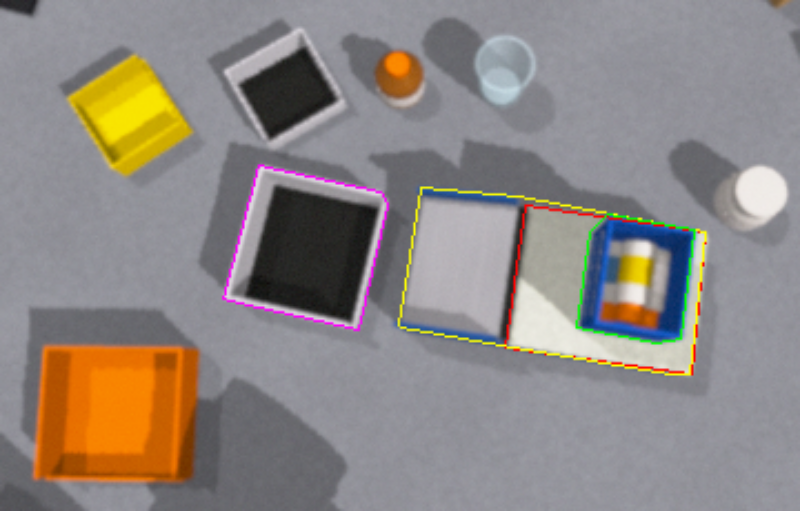

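Tray fit is good, the stand agrees to about 2 mm (0.4405, -0.124, 79.7°), and the tote fit is rough but close. I'll push the tray first.

```bash
cat >> h.py <<'E'
from scipy.spatial.transform import Rotation as Rn
ST=np.array([.4405,-.124,np.radians(79.7)])
def W(x,y,z): return place([(x,y,z)],*ST)[0]
def Q(tilt=0,dyaw=0,flip=1):
    """tool pointing down, tips leaning tilt deg towards +x stand, finger line along stand y"""
    t=np.radians(tilt);ty=np.array([0,flip,0.]);tz=np.array([np.sin(t),0,-np.cos(t)]);tx=np.cross(ty,tz)
    return (Rn.from_euler("z",ST[2]+np.radians(dyaw))*Rn.from_matrix(np.c_[tx,ty,tz])).as_quat()
def loc(p):
    d=np.array(p[:2])-ST[:2];ca,sa=np.cos(ST[2]),np.sin(ST[2]);return np.array([ca*d[0]+sa*d[1],-sa*d[0]+ca*d[1]])
E
python3 - <<'E'
from h import *
np.set_printoptions(precision=3,suppress=True)
for f in(1,-1):
  for nm,p,q in(("tray",W(.362,.005,.025),Q(0,0,f)),("tray2",W(.27,.005,.025),Q(0,0,f)),("tot30",W(-.2,-.004,.115),Q(30,0,f)),("tot30b",W(-.095,-.004,.115),Q(30,0,f)),("tot15",W(-.2,-.004,.115),Q(15,0,f)),("tip0",W(-.1,0,.165),Q(0,0,f)),("tip",W(0,0,.215),Q(0,0,f)),("high",W(-.23,0,.25),Q(30,0,f))):
    print(f,nm,p,inverse_kinematics(p,q))
E
```

```text
1 tray [0.5   0.233 0.025] [ 0.311  0.543  1.801 -0.     0.797 -2.651]
1 tray2 [0.484 0.143 0.025] [ 0.149  0.498  1.908 -0.     0.735 -2.812]
1 tot30 [ 0.409 -0.321  0.115] [-1.046  0.572  1.59   0.335  1.403  2.148]
1 tot30b [ 0.427 -0.218  0.115] [-0.923  0.498  1.746  0.393  1.292  2.213]
1 tot15 [ 0.409 -0.321  0.115] [-0.94   0.454  1.699  0.204  1.178  2.285]
1 tip0 [ 0.423 -0.222  0.165] [-0.629  0.25   1.838 -0.     1.053  2.692]
1 tip [ 0.441 -0.124  0.215] [-0.426  0.16   1.814 -0.     1.167  2.896]
1 high [ 0.399 -0.35   0.25 ] [-1.08   0.451  1.423  0.318  1.687  2.21 ]
-1 tray [0.5   0.233 0.025] [ 0.311  0.543  1.801 -0.     0.797  0.491]
-1 tray2 [0.484 0.143 0.025] [ 0.149  0.498  1.908 -0.     0.735  0.329]
-1 tot30 [ 0.409 -0.321  0.115] [-1.046  0.572  1.59   0.335  1.403 -0.994]
-1 tot30b [ 0.427 -0.218  0.115] [-0.923  0.498  1.746  0.393  1.292 -0.929]
-1 tot15 [ 0.409 -0.321  0.115] [-0.94   0.454  1.699  0.204  1.178 -0.857]
-1 tip0 [ 0.423 -0.222  0.165] [-0.629  0.25   1.838 -0.     1.053 -0.449]
-1 tip [ 0.441 -0.124  0.215] [-0.426  0.16   1.814 -0.     1.167 -0.246]
-1 high [ 0.399 -0.35   0.25 ] [-1.08   0.451  1.423  0.318  1.687 -0.931]
```

```bash
python3 - <<'E'
from h import *
np.set_printoptions(precision=4,suppress=True)
q=Q(0,0,-1)
move_ptp(W(.365,.005,.14),q)
servo_line(W(.365,.005,.025),rate=.15)
servo_line(W(.295,.005,.025),rate=.06)
print("F",current_force(),loc(current_position()))
hit=servo_line(W(.262,.005,.025),rate=.03,contact_N=22)
print(hit,"F",current_force(),loc(current_position()),current_clock())
servo_line(W(.32,.005,.025),rate=.15)
servo_line(W(.32,.005,.2),rate=.2)
c=capture("top")
mr=seg(c,"top","tray",(210,203))
tr,e=fit(c,mr,TRAY,[*W(.195,.005,0)[:2],ST[2]]);print("tray",loc(tr),np.degrees(tr[2]-ST[2]),e)
cv2.imwrite("pics/t1.png",cv2.resize(c["image"][120:290,100:400],(800,453)))
# tote by colour
hsv=cv2.cvtColor(c["image"],cv2.COLOR_BGR2HSV)
b=((hsv[...,0]>100)&(hsv[...,0]<130)&(hsv[...,1]>130)).astype(np.uint8);b[:,:312]=0;b[:,385:]=0;b[:180]=0;b[247:]=0
n,l,s,_=cv2.connectedComponentsWithStats(b);i=1+s[1:,4].argmax()
hm=np.zeros_like(b);cv2.fillConvexPoly(hm,cv2.convexHull(np.argwhere(l==i)[:,::-1].astype(np.int32)),1)
to,e=fit(c,hm,TOTE,[*W(-.12,-.004,0)[:2],ST[2]]);print("tote",loc(to),np.degrees(to[2]-ST[2]),e,current_clock())
E
```

```text
F [1.3756 1.8282 0.5874] [0.2949 0.0048]
True F [-0.9068  2.6523  2.4878] [0.2793 0.0045] 5.4167
tray [ 0.1944 -0.002 ] -0.033059572662287276 0.03484594176381939
tote [-0.1204 -0.0067] -0.7538933191363002 0.0445494285832887 6.9667
```

View pics/t1.png

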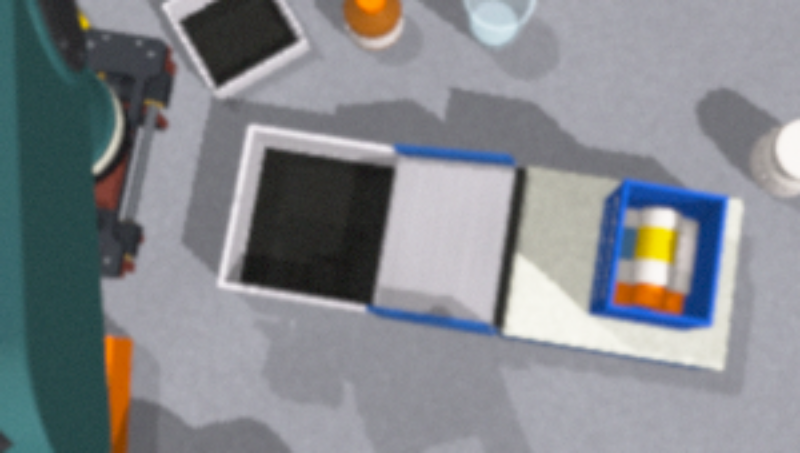

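The tray now sits square against the chute (tray edge at ~(385,240)), and the tote stands untouched at (665,255). Next I'll slide the tote low.

```bash
python3 - <<'E'
from h import *
np.set_printoptions(precision=4,suppress=True)
q=Q(30,0,-1);y=-.007
servo_line(W(.32,0,.30),rate=.3)
move_gripper(.055)
move_ptp(W(-.05,y,.36),Q(0,0,-1))
move_ptp(W(-.225,y,.25),q)
servo_line(W(-.215,y,.112),rate=.15)
print(current_clock(),current_force())
servo_line(W(-.115,y,.112),rate=.05)
print("F",current_force(),loc(current_position()))
hit=servo_line(W(-.088,y,.112),rate=.02,contact_N=6)
print(hit,"F",current_force(),loc(current_position()),current_clock())
c=capture("top");s=capture("scene")
cv2.imwrite("pics/t2.png",np.hstack([cv2.resize(c["image"][150:290,230:400],(486,400)),cv2.resize(s["image"][80:230,160:310],(300,300),interpolation=cv2.INTER_CUBIC).__getitem__(slice(None)) if 0 else cv2.resize(s["image"][90:240,160:277],(312,400))]))
E
```

```text
11.4833 [-0.7639 -0.0929 -0.222 ]
F [-1.6514 -3.1101 -0.4505] [-0.1151 -0.007 ]
True F [-0.6319 -1.9715  1.413 ] [-0.0997 -0.0071] 14.475
```

View pics/t2.png

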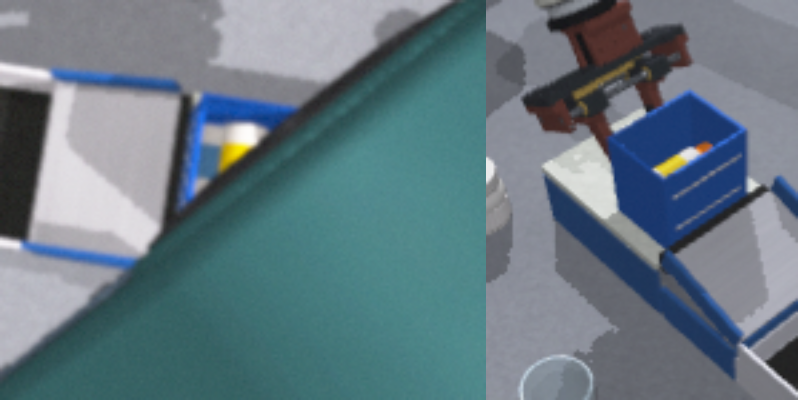

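The tote is upright at the stop: top view rim at (195,150), and the scene view shows it touching the black stop at (700,225). I'll seat it with one firmer nudge, back off and check before tipping.

```bash
python3 - <<'E'
from h import *
np.set_printoptions(precision=4,suppress=True)
y=-.007
hit=servo_line(W(-.090,y,.112),rate=.015,contact_N=6)
print(hit,"F",current_force(),loc(current_position()),current_clock())
servo_line(W(-.13,y,.13),rate=.1)
servo_line(W(-.15,y,.24),rate=.2)
move_ptp(W(-.19,y,.25),Q(10,0,-1))
s=capture("scene");print(current_clock())
hsv=cv2.cvtColor(s["image"],cv2.COLOR_BGR2HSV)
cv2.imwrite("pics/s3.png",cv2.resize(s["image"][90:240,160:340],(720,600),interpolation=cv2.INTER_CUBIC))
E
```

```text
True F [-0.478  -2.0923  1.2795] [-0.0999 -0.0073] 14.9083
16.5
```

View pics/s3.png

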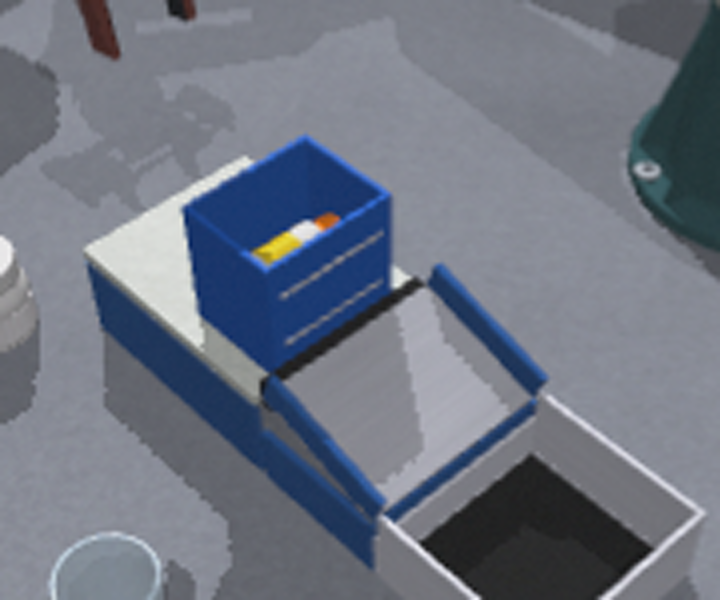

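The tote stands flat along the whole stop, from (270,378) to (420,285), with the bottles still inside. Tipping next.

```bash
python3 - <<'E'
from h import *
np.set_printoptions(precision=4,suppress=True)
y=-.007;q=Q(0,0,-1)
move_ptp(W(-.13,y,.20),q)
servo_line(W(-.115,y,.165),rate=.15)
r=np.hypot(.088,.080);a0=np.arctan2(.080,.088)
for th in (0,10,20,30,38,46,54):
    a=a0+np.radians(th)
    servo_line(W(-.002-.0095-r*np.cos(a),y,.085+r*np.sin(a)),rate=.06)
    print(th,current_force(),current_clock())
servo_line(W(-.03,y,.28),rate=.15)
sleep(.8)
s=capture("scene");print(current_clock())
cv2.imwrite("pics/s4.png",cv2.resize(s["image"][90:290,160:370],(630,600),interpolation=cv2.INTER_CUBIC))
E
```

```text
0 [-2.2325 -6.2814  1.7012] 17.725
10 [-2.4509 -6.292   4.5394] 18.2167
20 [-2.4257 -6.1803  9.5416] 18.7083
30 [ 0.3789 -2.4455  3.0926] 19.2
38 [ 1.6343 -1.712   4.9677] 19.625
46 [ 0.4123 -0.5401  1.1265] 20.05
54 [ 0.8477 -0.3425 -0.1292] 20.475
22.025
```

View pics/s4.png

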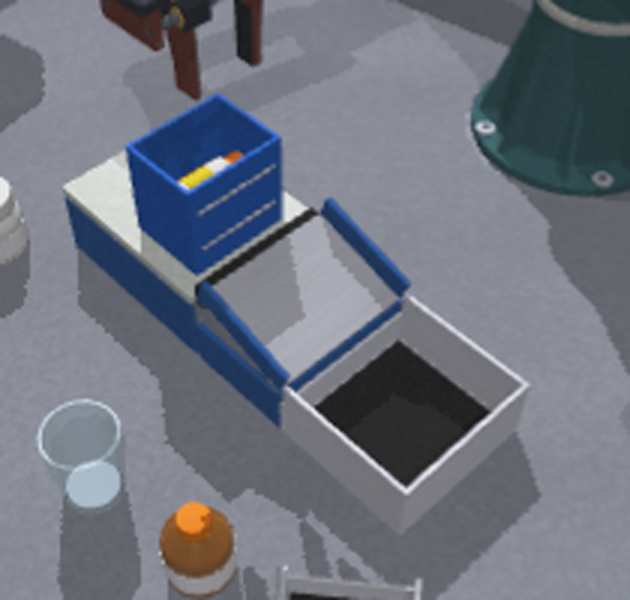

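The tote is upright again on the platform at (205,190), with its bottles inside: it leaned and then fell back. I'll reseat it low, then tip in steps, taking pictures along the way and pausing with the tool still holding.

```bash
python3 - <<'E'
from h import *
np.set_printoptions(precision=4,suppress=True)
y=-.007
servo_line(W(-.17,y,.25),rate=.2)
move_ptp(W(-.18,y,.18),Q(30,0,-1))
servo_line(W(-.155,y,.112),rate=.15)
hit=servo_line(W(-.090,y,.112),rate=.04,contact_N=7)
print(hit,"F",current_force(),loc(current_position()),current_clock())
servo_line(W(-.13,y,.13),rate=.1)
move_ptp(W(-.13,y,.165),Q(0,0,-1))
servo_line(W(-.112,y,.165),rate=.1)
print("bias",current_force())
r=np.hypot(.088,.080);a0=np.arctan2(.080,.088);T=[]
for th in (0,8,16,24):
    a=a0+np.radians(th)
    servo_line(W(-.002-.0095-r*np.cos(a),y,.085+r*np.sin(a)),rate=.06)
    print(th,current_force(),current_clock(),loc(current_position()))
    T.append(cv2.resize(capture("scene")["image"][90:190,175:275],(300,300),interpolation=cv2.INTER_CUBIC))
cv2.imwrite("pics/s5.png",np.vstack([np.hstack(T[:2]),np.hstack(T[2:])]))
E
```

```text
True F [-0.5377 -3.6957  1.3499] [-0.0998 -0.0075] 25.2417
bias [ 0.0621 -0.0938  0.2447]
0 [-1.5905 -5.1302  1.0722] 26.9333 [-0.1007 -0.0073]
8 [-2.8913 -6.2932  2.7079] 27.4083 [-0.0891 -0.0075]
16 [-3.4775 -5.8822  6.3839] 27.8833 [-0.0758 -0.0077]
24 [-2.4725 -5.091   9.1482] 28.3583 [-0.0609 -0.0079]
```

View pics/s5.png

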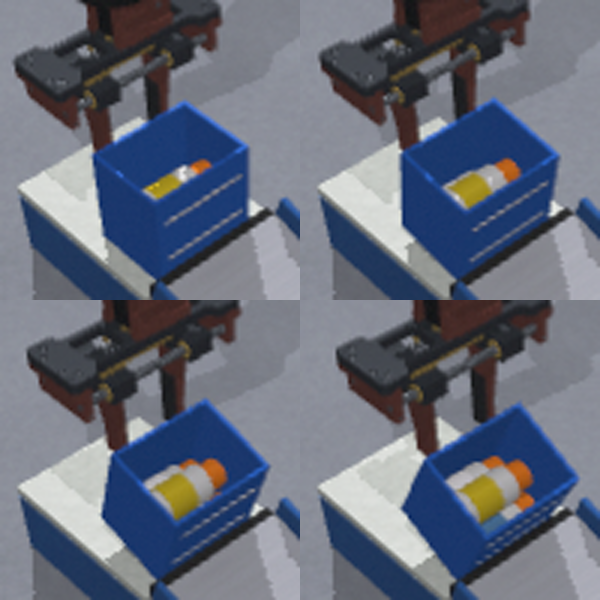

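Top left to bottom right: the tote leans progressively to about 25° over the stop, with the fingers near (425,455) behind its rim. I'll carry on in small steps with a slightly lower contact and record frames.

```bash
python3 - <<'E'
from h import *
np.set_printoptions(precision=4,suppress=True)
y=-.0079;T=[];h=.075
for th in (30,36,42,48,54,60):
    t=np.radians(th);x=-.002-.0095-.012*np.tan(t)-.088*np.cos(t)+h*np.sin(t);z=.085+.088*np.sin(t)+h*np.cos(t)
    servo_line(W(x,y,z),rate=.05)
    f=current_force();c=capture("scene")
    X=cloud(c);hsv=cv2.cvtColor(c["image"],cv2.COLOR_BGR2HSV);b=(hsv[...,0]>100)&(hsv[...,0]<130)&(hsv[...,1]>130);b[:90]=0;b[200:]=0;b[:,:170]=0;b[:,280:]=0
    P=X[b&(X[...,2]>.14)&(X[...,2]<.25)]
    print(th,f,current_clock(),loc(current_position()),z,"top",np.percentile(P[:,2],98) if len(P) else None, loc(P.mean(0)) if len(P) else None)
    T.append(cv2.resize(c["image"][90:190,175:275],(260,260),interpolation=cv2.INTER_CUBIC))
    if np.linalg.norm(f)<2: break
T+=[T[-1]*0]*(6-len(T))
cv2.imwrite("pics/s6.png",np.vstack([np.hstack(T[:3]),np.hstack(T[3:])]))
E
```

```text
30 [-5.3443 -6.534  13.7768] 28.7083 [-0.0596 -0.0083] 0.1939519052838329 top 0.21613322582862513 [-0.0173 -0.0074]
36 [-2.8001 -2.7597  2.3278] 29.1167 [-0.0487 -0.0089] 0.1974013767798587 top 0.21779296229483197 [-0.0108 -0.0075]
42 [-0.8837 -2.9734 10.1336] 29.5167 [-0.0384 -0.0092] 0.1996193552703841 top 0.21861522654613044 [ 0.0003 -0.008 ]
48 [-0.0163 -1.4587  9.1108] 29.9083 [-0.0284 -0.0093] 0.20058154011892507 top 0.21807935272169574 [ 0.0064 -0.0109]
54 [ 0.3134 -0.1154  7.9036] 30.2833 [-0.0192 -0.0094] 0.20027738942693088 top 0.21547280723241713 [ 0.0087 -0.0131]
60 [-1.5148 -0.1473 19.476 ] 30.6417 [-0.0116 -0.0098] 0.1987102355330306 top 0.21430057988330478 [ 0.0112 -0.0139]
```

View pics/s6.png

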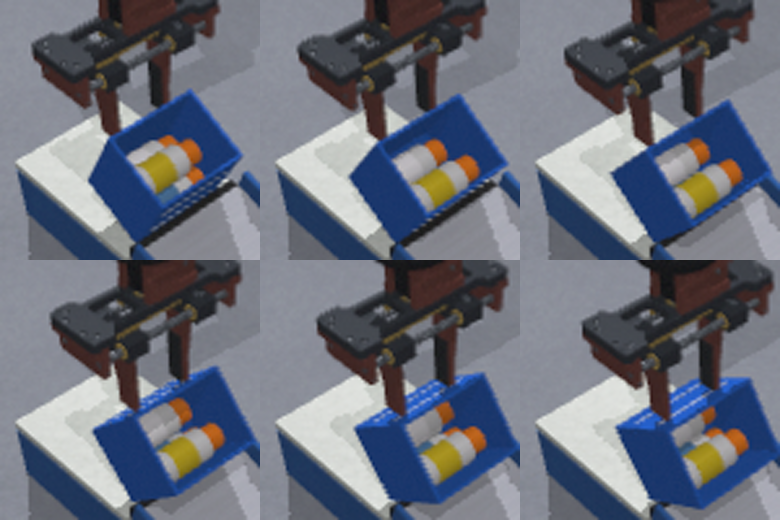

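The tote now leans about 60° with the fingertips pressing down on its back face right above the stop edge at (700,395); the bottles have shifted to the mouth. The contact must move ahead of the pivot, so I'll slide it forward and down towards the rim.

```bash
python3 - <<'E'
from h import *
np.set_printoptions(precision=4,suppress=True)
y=-.0095
def top():
    c=capture("scene")
    X=cloud(c);hsv=cv2.cvtColor(c["image"],cv2.COLOR_BGR2HSV);b=(hsv[...,0]>100)&(hsv[...,0]<130)&(hsv[...,1]>130);b[:90]=0;b[200:]=0;b[:,:170]=0;b[:,280:]=0
    P=X[b&(X[...,2]>.14)&(X[...,2]<.25)]
    return (np.percentile(P[:,2],98),loc(P.mean(0))) if len(P) else None
for x,z in((-.004,.203),(.004,.203),(.012,.203),(.02,.203),(.03,.201),(.04,.198),(.05,.194)):
    servo_line(W(x,y,z),rate=.05)
    f=current_force();print(x,z,f,current_clock(),top())
    if np.linalg.norm(f)>32: break
E
```

```text
-0.004 0.203 [ 1.0558 -0.6698  7.0419] 30.9667 (np.float64(0.21308763673619227), array([ 0.0104, -0.0152]))
0.004 0.203 [-0.1484 -0.1817  0.4784] 31.325 (np.float64(0.20949811837090473), array([ 0.0142, -0.0175]))
0.012 0.203 [ 0.7445  0.2182 -0.7931] 31.6833 (np.float64(0.20038546093525167), array([ 0.024 , -0.0193]))
0.02 0.203 [ 0.5794  0.0179 -0.4115] 32.0417 (np.float64(0.1868027279700079), array([ 0.0599, -0.0184]))
0.03 0.201 [-0.0546  0.1757  0.0124] 32.4417 (np.float64(0.18677463297114338), array([ 0.0612, -0.0193]))
0.04 0.198 [-0.3673  0.6683 -0.3807] 32.85 (np.float64(0.18652531336928527), array([ 0.0628, -0.0201]))
0.05 0.194 [-0.6308 -0.7127 -0.1223] 33.2667 (np.float64(0.18687702802683975), array([ 0.0632, -0.0204]))
```

It went over. Retract upward and look.

```bash
python3 - <<'E'
from h import *
np.set_printoptions(precision=4,suppress=True)
servo_line(W(.03,-.0095,.32),rate=.2)
move_ptp(W(-.2,-.02,.35),Q(0,0,-1)); sleep(.5)
s=capture("scene");t=capture("top");print(current_clock(),current_force())
mr=seg(t,"top","tray",(210,203));tr,e=fit(t,mr,TRAY,[*W(.195,0,0)[:2],ST[2]]);print("tray",loc(tr),np.degrees(tr[2]-ST[2]),e)
for n in("scene","top"): print(n,[(np.round(d["xy"]),round(d["conf"],2)) for d in spot_in(n,"bottle0")])
cv2.imwrite("pics/s7.png",np.hstack([cv2.resize(s["image"][90:290,165:365],(400,400),interpolation=cv2.INTER_CUBIC),cv2.resize(t["image"][140:280,150:290],(400,400),interpolation=cv2.INTER_CUBIC)]))
E
```

```text
35.6333 [ 0.3484 -0.4115  0.4219]
tray [ 0.1948 -0.0013] -0.47781047622758227 0.36052835737646727
scene [(array([305., 237.]), 0.8), (array([296., 232.]), 0.75), (array([280., 217.]), 0.66), (array([186., 238.]), 0.17)]
top [(array([237., 204.]), 0.7), (array([215., 196.]), 0.62), (array([196., 197.]), 0.57)]
```

View pics/s7.png

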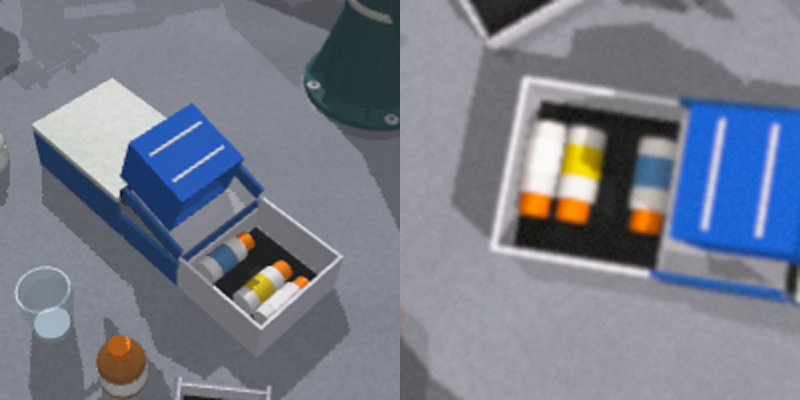

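The tote lies on the chute (185,165 left; 735,170 right), and all three bottles appear to be in the tray. I'll check the blue-banded bottle's height and that the tray hasn't moved, and hand in if both are fine.

```bash
python3 - <<'E'
from h import *
np.set_printoptions(precision=4,suppress=True)
t=capture("top");X=cloud(t)
for u,v in((237,204),(213,200),(199,199)):
    P=X[v-4:v+3,u-1:u+2].reshape(-1,3);p=np.nanmedian(P,0);print("bottle top",loc(p),p[2])
m=np.zeros((384,512),np.uint8);r=seg(t,"top","tray",(210,203)).astype(np.uint8)
for d in silhouettes("top","bottle0"): r|=d["region"].astype(np.uint8)*(np.abs(np.indices(r.shape)[1]-215)<27).astype(np.uint8)
cv2.fillConvexPoly(m,cv2.convexHull(np.argwhere(r)[:,::-1].astype(np.int32)),1)
tr,e=fit(t,m,TRAY,[*W(.195,0,0)[:2],ST[2]]);print("tray",loc(tr),np.degrees(tr[2]-ST[2]),e,current_clock())
E
```

```text
bottle top [ 0.1431 -0.0093] 0.03972840693990813
bottle top [ 0.2069 -0.0099] 0.039703436561999324
bottle top [ 0.2436 -0.0066] 0.03997319634285766
tray [ 0.1957 -0.0012] 0.5401281375984434 0.03321971005768942 35.9333
```

All three bottles are on the tray floor (tops about 40 mm up), and the tray is in place.

```bash
python3 -c "
from bench import *
print(close_job())"
```

```text
the job is handed in; nothing more can be done
None
```

I handed the job in at about 36 s: the tray is against the chute, the tote lies on its side on the chute, and all three bottles are in the tray; the first tip fell back upright, so I reseated the tote and tipped it again.

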